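# Hang the red nail wheel in the gap on the display rail

## Task

Lift the red practice nail wheel out of its clip holder on the blue tray and hang it by its hook on the steel rail, in the gap between the yellow and the green wheel, square to the rail. Do not push or unhook the two wheels that already hang there.

Things in the scene. Friction and masses are not known exactly. Their poses are not given: they have to be found in the camera images.
- red_wheel: Red-tipped wheel, 35 g, leans 5 deg, foot 18 mm deep in loose slot; lifts straight up. Origin: inside the hook, on the rail's axis once hung; z up. Red grip tab 12 (x) by 14 mm at x=y=0, z +11 to +51: pinch across x, z +34. Hook: inverted V below, legs to x -21 and +21, z -22; brass rod at x +23. Disc 52 mm wide, 5 thick, centre x -22, z -48; foot ends z -94. Blue twin 140 mm aside (+y or -y).
- rail_mid (a point): Middle of the fixed level steel rail, on its axis, 120 mm above the sill; bar 10 mm thick, 330 mm long along y, x points across it, away from the robot; posts at its ends 135 mm tall. A hung wheel has its origin on this axis, its x, y along these axes, its disc on the robot's side. Lower it with its origin above the rail: disc and brass rod, 37 mm apart in x, pass either side of it.
- yellow_wheel: Yellow wheel, same shape, axes and origin as the red, hanging loose on the rail 68 to 92 mm to the +y side of its middle. Its tab rises 51 mm above the rail's axis, its foot hangs 94 mm below it.
- green_wheel: Green wheel, the same, hanging loose 68 to 92 mm to the -y side of the rail's middle. The gap between the yellow and green discs is 84 to 132 mm wide; the red disc of 52 mm goes in its middle.
Mind the look-alikes: they are no part of the job. What is shaped like the green_wheel but purple is not meant.

How it is judged:
At the end, for the whole second after the job is handed in: Red wheel released, at rest, hook seated on the rail (origin within 10 mm of its axis in x and z), between yellow and green (50 mm or more from each along the rail), upright and parallel to the rail within 15 degrees; yellow and green hang within 15 degrees of upright, within 20 mm of their start (x of red_wheel in the frame of rail_mid between -0.01 and 0.01 m and z of red_wheel in the frame of rail_mid between -0.01 and 0.01 m and y of red_wheel in the frame of yellow_wheel below -0.05 m and y of red_wheel in the frame of green_wheel above 0.05 m and angle between the y axis of red_wheel and the y axis of rail_mid, either way round below 0.26 rad and angle between each of red_wheel, yellow_wheel, green_wheel's own z axis and vertical below 0.26 rad and linear speed of red_wheel below 0.05 m/s and distance of each of yellow_wheel, green_wheel from where it was at the start of the episode below 0.02 m); the robot touches nothing.
It fails at once if a hanging neighbour is shoved along or off the rail by more than 20 mm (distance of any of yellow_wheel, green_wheel from where it was at the start of the episode above 0.02 m).
It also fails if it takes over 42 s, if anything falls off the work surface, if the arm or the gripper's body presses on something with over 40 N, if the wrist force passes 120 N, or if a joint passes its speed limit or range.

## Robot

A 6-joint arm with a two-finger parallel gripper is mounted at the origin on the work surface. World frame = base frame: x ahead of the robot, y to its left, z up, the work surface at z = 0. Lengths are in m, angles in rad, forces in N, time in s.
With the tool pointing down it reaches from about 0.35 to 0.775 m from the base axis. Payload 7.3 kg.
Tool frame: the origin (TCP) lies at the very end of the fingers, on their centre line; the grasp point (between the pads) lies 19 mm behind it; z points along the fingers, y is the line along which they close (so a half turn about z gives the same grasp; the last joint's range is limited). The gripper opens to 92 mm and grips with 3 to 60 N. Pads are 19 mm wide; open, the fingers measure 130 mm over their backs; the gripper's body (75 mm by 190 mm) begins 47 mm behind the grasp point.
Start: joints at [-1.289, 0.342, 1.524, -0, 1.275, -0.146], TCP at [0.218, -0.478, 0.227] pointing down, gripper open.
Joint ranges: [-2.53, 2.53], [-0.77, 2.02], [0.04, 2.7], [-1, 4.14], [0.28, 2.66], [-3.11, 3.11]. Speed limits (rad/s): [2.57, 2.57, 3.14, 3.14, 3.14, 3.14].

## Interface

Orientations are given as [roll, pitch, yaw] about the fixed x, y, z axes, in that order (R = Rz(yaw) Ry(pitch) Rx(roll)).
In Python, from cell import * gives the robot as it stands.
- The arm moves only by the tool step_arm, never from a script. Its argument "commands" is a list of rows, each a list of 7 numbers: the opening, from 0 (shut) to 1 (fully open), then the shift along the world's x, y, z in cm, then the turn, a rotation vector about the world's x, y, z in rad. A call has 1 to 5 rows; each row is the pose to reach, as a shift and turn from the pose commanded when the call began; what a row does not reach only later rows make up. A row lasts 1/12 s, in which the tool goes at most 41.7 mm and 7.16 degrees, less where a joint would pass 70% of its speed; a pose out of reach is approached as far as the arm can. A call with a gripper value outside its range is refused whole. The fingers move at their own pace and stop on an object; "grip_force" is the grip in N (left out, the last holds). Time passes only in rows, so rows that repeat a pose let the fingers close. It gives the time, the measured TCP pose, the force, the opening and the grip force at its end, in the units of the state.
- observe(): the state, without advancing time (a new reading comes with each control period).
- read_camera(name): name is "side" or "top" or "wrist"; returns the picture (400x640x3 uint8, red, green, blue); there is no depth.
- camera_model(name): a dict with "vfov" (degrees; the focal length in pixels is half the picture's height over the tangent of half this angle, whatever the lens; pixels are square), "cx", "cy" (the principal point, pixels), "world_to_cam" (4x4, takes a point from world to camera coordinates). Camera axes: x right, y up, looking along -z (the intrinsics and any distortion apply to the point x, -y, -z); pixel columns grow to the right and rows downward; lengths in m; the calibration is good to about 2 mm. A picture is of the moment at which its call begins: read the wrist's pose just before it. camera_model takes no time and is no camera call; for the wrist camera it gives the pose at the moment of the call.
- hand_in(): hands the job in; it is judged then, once.
The state is a dict: "time": time; "qpos": joint angles; "qvel": joint speeds; "joint_efforts": joint torques, N m; "tool_pos": TCP position; "tool_rot": TCP orientation; "contact_force": force on the tool from outside, world axes, zero at the start; "torque": the same for the moment, N m; "opening": finger opening in m; "grip_force": force on a finger pad.
Only numpy, scipy, OpenCV 4.12 (cv2) and the standard library are available. Lean on these libraries where they do the work, as an engineer would, in place of code of your own. Each camera call takes 0.05 s, during which the arm holds its last target. There are 200 camera calls.

## Working session

There is one attempt and no reset: what is moved stays moved. The work goes in short steps, Python scripts to look and compute and a tool call to move; the robot and the scene stay as the last step left them, time stands still between calls to the robot, and variables do not carry over. Pictures are saved under pics/ and viewed, at most 10 in all, crops included, and the job is handed in when it is done.

Besides the shell and the picture viewer there is one more tool, called in YAML: its name, and indented under it one key for each argument. step_arm: Moves the arm, as the interface text tells. Its arguments: {"type":"object","properties":{"commands":{"type":"array"},"grip_force":{"type":"number"}},"required":["commands"]}

```bash
ls; mkdir -p pics; python3 - <<'E'
from cell import *
import cv2,numpy as np
for n in ["side","top"]:
    im=read_camera(n); cv2.imwrite(f"pics/{n}0.png",im[:,:,::-1]); m=camera_model(n); print(n,m)
s=observe(); print(s)
E
```

```text
pics
side {'vfov': 52.215501994762285, 'cx': 319.8230786360711, 'cy': 199.88580096636187, 'world_to_cam': array([[-0.83733933, -0.5466005 ,  0.00952519,  0.41307861],
       [ 0.34199287, -0.51014787,  0.78917047, -0.22528662],
       [-0.42650172,  0.66406102,  0.61410036, -0.83484253],
       [ 0.        ,  0.        ,  0.        ,  1.        ]])}
top {'vfov': 51.3241268578893, 'cx': 318.4369751357469, 'cy': 193.498680494198, 'world_to_cam': array([[-0.09418155, -0.99555256, -0.00222294,  0.07073041],
       [ 0.97509217, -0.09269587,  0.20150118, -0.47282548],
       [-0.20081107,  0.01681012,  0.97948575, -0.85070153],
       [ 0.        ,  0.        ,  0.        ,  1.        ]])}
{'time': 0.1, 'qpos': array([-1.28902614e+00,  3.42625262e-01,  1.52488183e+00, -2.67551856e-05,
        1.27538873e+00, -1.45967848e-01]), 'qvel': array([ 8.39948183e-04,  2.88453320e-04, -3.13666011e-03,  1.66437968e-03,
       -5.45743839e-05, -1.52206745e-03]), 'joint_efforts': array([ 1.84961122e-03, -4.32004702e+01, -2.44695514e+01,  7.18646427e-02,
        5.26066753e-02, -7.28325790e-05]), 'tool_pos': array([ 0.21770902, -0.4773554 ,  0.22614272]), 'tool_rot': array([-3.14029962e+00, -1.64231994e-04,  4.27745732e-01]), 'contact_force': array([ 0.56135764,  0.35462599, -0.4872372 ]), 'torque': array([ 0.00851087,  0.0278045 , -0.02068311]), 'grip_force': 0.0, 'opening': 0.09173349145247256}
```

View pics/side0.png

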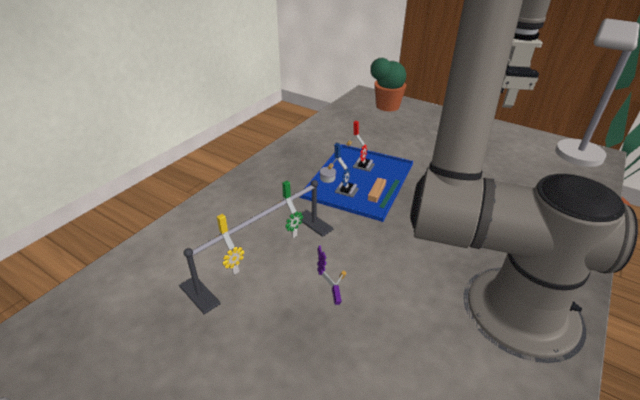

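View pics/top0.png

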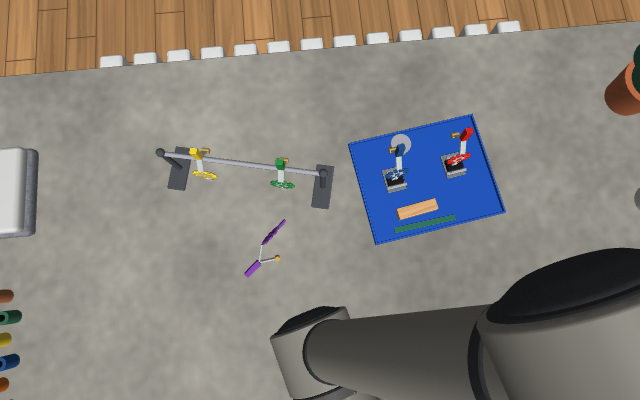

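Side view: red wheel at about (362,155), with its blue twin at (345,180). The rail runs from (188,252) to (314,186), with yellow at (230,245) and green at (292,208). The purple look-alike lies on the bench at (330,275). Top view: red (460,150), blue (398,170), yellow (200,163), green (282,173), purple (265,248). The red-tipped wheel with the red tab is the one meant. I'll confirm it in an enlarged crop.

```bash
python3 - <<'E'
import cv2,numpy as np
s=cv2.imread("pics/side0.png");t=cv2.imread("pics/top0.png")
def c(im,x,y,w,h,W,H):
    o=cv2.resize(im[y:y+h,x:x+w],(W,H),interpolation=cv2.INTER_CUBIC)
    k=W/w
    for i in range(0,w,10): cv2.line(o,(int(i*k),0),(int(i*k),6 if (x+i)%50 else 16),(255,255,255),1)
    for i in range(0,h,10): cv2.line(o,(0,int(i*k)),(6 if (y+i)%50 else 16,int(i*k)),(255,255,255),1)
    return o
a=np.hstack([c(t,430,110,60,80,300,400)[:300],c(s,320,110,100,60,500,300)])
b=np.hstack([c(t,150,140,200,75,800,300)])
cv2.imwrite("pics/m1.png",np.vstack([a,b]))
cv2.imwrite("pics/m2.png",c(s,180,170,150,110,800,586))
E
```

```text
(no output)
```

View pics/m1.png

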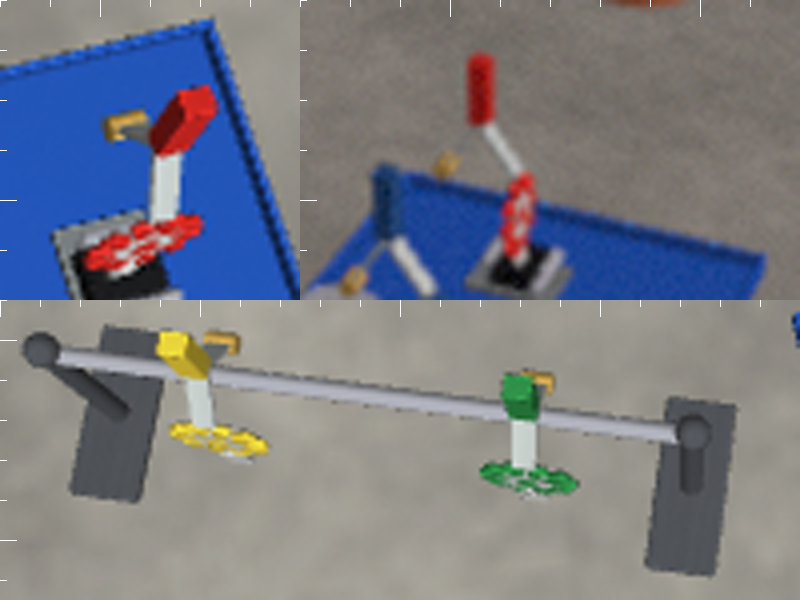

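View pics/m2.png

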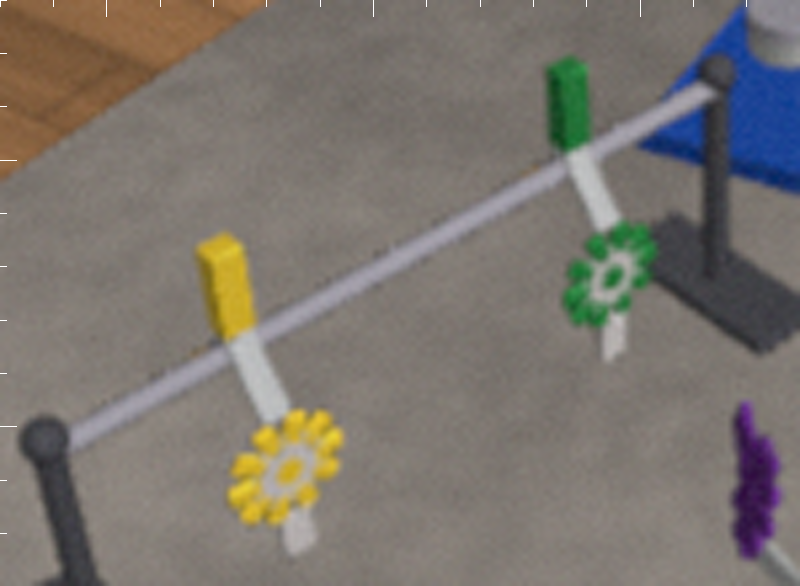

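Confirmed: the upper-left and upper-middle crops show the red-tipped wheel in its clip, with its tab top near (470,130) in the top view and (356,122) in the side view. The rail crops show ball-topped posts, with yellow and green hanging between them. Next I fit the poses.

```bash
cat > h.py <<'E'
from cell import *
import cv2,numpy as np
from scipy.optimize import least_squares
from scipy.spatial.transform import Rotation as R
def proj(m,P,h=400):
    P=np.atleast_2d(P); c=P@m["world_to_cam"][:3,:3].T+m["world_to_cam"][:3,3]
    f=h/2/np.tan(np.radians(m["vfov"])/2)
    return np.c_[m["cx"]+f*c[:,0]/-c[:,2], m["cy"]-f*c[:,1]/-c[:,2]]
T,S=camera_model("top"),camera_model("side")
def tri(a,b):
    f=lambda p:np.r_[(proj(T,p)-a).ravel(),(proj(S,p)-b).ravel()]
    r=least_squares(f,[.5,0,.1]); return r.x,r.fun
KP=np.array([[0,0,51],[0,0,11],[-22,0,-48],[23,0,-22]])/1e3
def fit(x0,t,s,tilt=True,kp=KP):
    t,s=np.array(t,float),np.array(s,float)
    def f(v):
        P=kp@(R.from_euler('xyz',[v[4],v[5],v[3]])).as_matrix().T+v[:3]
        r=np.r_[(proj(T,P)-t).ravel(),(proj(S,P)-s).ravel()]
        return np.r_[np.nan_to_num(r), v[4:]*(5 if tilt else 1000)]
    r=least_squares(f,x0,loss='soft_l1'); return r.x,r.fun
E
python3 - <<'E'
from h import *
np.set_printoptions(precision=4,suppress=True)
print("cams",[(-m["world_to_cam"][:3,:3].T@m["world_to_cam"][:3,3]) for m in (T,S)])
for a,b in [((160.2,152.2),(188.2,252.5)),((323.2,173.2),(314.2,183.5)),((165,154.2),(194.1,252.5)),((320,173.5),(313.5,186.9))]: print(*tri(a,b))
n=np.nan
def t(l): return [(150+x/4,140+(y-300)/4) for x,y in l]
def s(l): return [(180+x/5.333,170+y/5.333) for x,y in l]
print("red",*fit([.6,-.2,.12,0,0,0],[(469.6,130.2),(463.4,139),(459,158.6),(455.4,135)],[(356.2,121.5),(356.6,134.4),(363.6,153),(349.2,143)]))
print("yel",*fit([.5,.2,.12,0,0,0],t([(176,345),(197,370),(218,440),(222,343)]),s([(220,244),(236,332),(287,468),(n,n)])))
print("grn",*fit([.5,.1,.12,0,0,0],t([(520,385),(521,412),(529,478),(542,383)]),s([(566,66),(573,146),(610,275),(n,n)])))
E
```

```text
cams [array([0.2969, 0.0409, 0.9287]), array([0.0669, 0.6652, 0.6865])]
[0.576  0.336  0.1257] [ 0.03    0.0457 -0.0484 -0.0205]
[0.5016 0.0138 0.126 ] [-0.0003 -0.0006  0.0007  0.0002]
[0.5714 0.3275 0.1215] [ 0.2947  0.4515 -0.48   -0.1992]
[0.5019 0.0195 0.12  ] [ 0.3229  0.5711 -0.7456 -0.2034]
red [ 0.5514 -0.2837  0.0954  0.1499 -0.0126  0.0826] [ 0.0673  0.3885  0.1923 -0.2735 -0.1119 -0.07    0.0206  0.3611 -0.1891
  0.1577 -0.3416 -0.2253 -0.0714 -0.1284  0.0265  0.0168 -0.0629  0.4131]
yel [ 0.5571  0.2573  0.1185 -0.2151  0.0184  0.0036] [-0.2715 -0.1882  0.0229 -0.3767  0.2468  0.0042 -0.0841  0.4184  0.4427
  0.3905 -0.0835 -0.7326 -0.147   0.3168  0.      0.      0.092   0.0182]
grn [ 0.5203  0.0949  0.1186 -0.2721 -0.0079  0.0048] [-0.405   0.4121  1.367  -0.6518  0.0094  0.2462 -0.2026  0.3394  0.0424
  0.0599 -0.372  -0.3953 -0.1898  0.1659  0.      0.     -0.0393  0.024 ]
```

step_arm:
  commands:
    - [0.6,3.4,2,1,0,0,0.12]
    - [0.6,6.8,4,2,0,0,0.24]
    - [0.6,10.2,6,2,0,0,0.36]
    - [0.6,13.6,8,2,0,0,0.48]
    - [0.6,17,10,2,0,0,0.6]

```text
time: 0.52
tool_pos: [0.3891, -0.3765, 0.2466]
tool_rot: [-3.141, -0.0, 1.033]
contact_force: [-0.1, -1.0, -0.1]
opening: 0.0632
grip_force: 0.0
```

step_arm:
  commands:
    - [0.6,3.4,2,0,0,0,0.12]
    - [0.6,6.8,4,0,0,0,0.24]
    - [0.6,10.2,6,-1,0,0,0.36]
    - [0.6,13.6,8,-2,0,0,0.48]
    - [0.6,17.2,9.5,-2.7,0,0,0.6]

```text
time: 0.93
tool_pos: [0.5609, -0.2805, 0.2186]
tool_rot: [-3.14, -0.001, 1.634]
contact_force: [1.2, -0.3, 1.4]
opening: 0.055
grip_force: 0.0
```

step_arm:
  commands:
    - [0.6,0,0,0,0,0,0.093]
    - [0.6,0,0,0,0,0,0.093]
    - [0.6,0,0,0,0,0,0.093]
    - [0.6,0,0,0,0,0,0.093]

```text
time: 1.27
tool_pos: [0.5591, -0.2833, 0.2199]
tool_rot: [-3.141, 0.0, 1.717]
contact_force: [0.3, -0.2, 0.8]
opening: 0.0553
grip_force: 0.0
```

step_arm:
  commands:
    - [0.6,0,0,-2,-0.012,0.082,0]
    - [0.6,0,0,-2,-0.012,0.082,0]
    - [0.6,0,0,-2,-0.012,0.082,0]
    - [0.6,0,0,-2,-0.012,0.082,0]

```text
time: 1.6
tool_pos: [0.5595, -0.2833, 0.2005]
tool_rot: [-3.061, 0.0, 1.719]
contact_force: [-0.5, -0.6, -0.8]
opening: 0.0552
grip_force: 0.0
```

```bash
python3 - <<'E'
from h import *
m=camera_model("wrist"); im=np.ascontiguousarray(read_camera("wrist")[:,:,::-1])
Rw=R.from_euler('xyz',[-.0126,.0826,.15]).as_matrix()
K=np.array([[x,y,z] for z in (51,11) for x in(-6,6) for y in(-7,7)]+[[-22,0,-48],[23,0,-22]])/1e3
for p in proj(m,K@Rw.T+[.5514,-.2837,.0954]): cv2.circle(im,tuple(int(v) for v in p),2,(0,255,255),-1)
s=read_camera("side")[:,:,::-1]
cv2.imwrite("pics/w1.png",np.hstack([im[:,100:540],cv2.resize(s[90:210,310:418],(360,400))]))
E
```

```text
(no output)
```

View pics/w1.png

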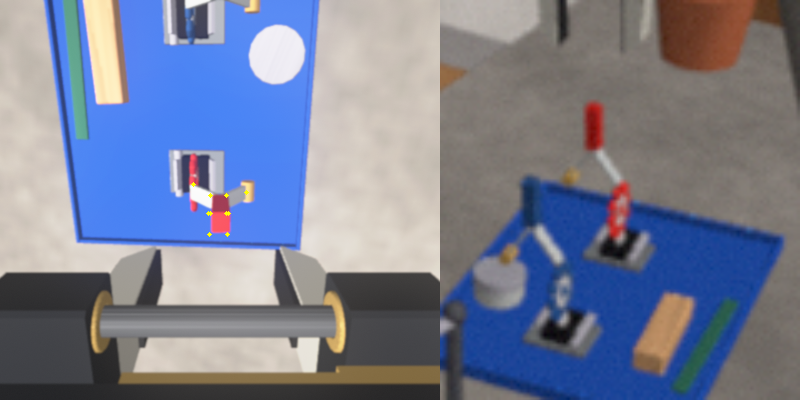

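The wrist picture shows the projected model on the red tab at about (320,215) full-frame, within a pixel or two, and the fingers straddle it. Descending to grasp.

step_arm:
  commands:
    - [0.6,-0.2,0,-2.5,0,0,0]
    - [0.6,-0.4,0,-5,0,0,0]
    - [0.6,-0.6,0,-7.5,0,0,0]
    - [0.6,-0.7,0,-9,0,0,0]
    - [0.6,-0.7,0,-9,0,0,0]
  grip_force: 15

```text
time: 2.12
tool_pos: [0.5508, -0.282, 0.1072]
tool_rot: [-3.055, -0.004, 1.72]
contact_force: [0.6, 0.0, -0.8]
opening: 0.0553
grip_force: 0.0
```

step_arm:
  commands:
    - [0.1,0,0,0,0,0,0]
    - [0,0,0,0,0,0,0]
    - [0,0,0,0,0,0,0]
    - [0,0,0,0,0,0,0]
    - [0,0,0,0,0,0,0]
  grip_force: 15

```text
time: 2.53
tool_pos: [0.5533, -0.2829, 0.1108]
tool_rot: [-3.06, 0.001, 1.721]
contact_force: [0.1, 0.6, -0.6]
opening: 0.0264
grip_force: 0.0
```

step_arm:
  commands:
    - [0,0,0,0,0,0,0]
    - [0,0,0,0,0,0,0]
    - [0,0,0,0,0,0,0]
    - [0,0,0,0,0,0,0]

```text
time: 2.87
tool_pos: [0.5528, -0.2828, 0.11]
tool_rot: [-3.059, -0.0, 1.721]
contact_force: [0.7, -0.1, 2.4]
opening: 0.0119
grip_force: 15.0
```

step_arm:
  commands:
    - [0,0,0,0.8,0,0,0]
    - [0,0,0,1.6,0,0,0]
    - [0,0,0,2.4,0,0,0]
    - [0,0,0,3.4,0,0,0]
    - [0,0,0,4.5,0,0,0]

```text
time: 3.28
tool_pos: [0.5528, -0.2827, 0.1559]
tool_rot: [-3.059, -0.0, 1.721]
contact_force: [0.5, 0.3, -0.4]
opening: 0.0119
grip_force: 15.0
```

step_arm:
  commands:
    - [0,0,0,3.3,0,0,0]
    - [0,0,0,6.6,0,0,0]
    - [0,0,0,9.9,0,0,0]
    - [0,0,0,13.2,0,0,0]
    - [0,0,0,16.5,0,0,0]

```text
time: 3.7
tool_pos: [0.5524, -0.2824, 0.3227]
tool_rot: [-3.06, 0.0, 1.721]
contact_force: [0.2, -1.0, -0.8]
opening: 0.0115
grip_force: 15.0
```

step_arm:
  commands:
    - [0,0,0,0,0.012,-0.082,0]
    - [0,0,0,0,0.012,-0.082,0]
    - [0,0,0,0,0.012,-0.082,0]

```text
time: 3.95
tool_pos: [0.5518, -0.2827, 0.3205]
tool_rot: [-3.14, 0.0, 1.72]
contact_force: [-0.7, -0.1, -1.7]
opening: 0.0121
grip_force: 15.0
```

step_arm:
  commands:
    - [0,0,3,0,0,0,-0.02]
    - [0,-0.1,6,0,0,0,-0.05]
    - [0,-0.2,9,0,0,0,-0.07]
    - [0,-0.3,12,0,0,0,-0.1]
    - [0,-0.4,15.3,0,0,0,-0.125]

```text
time: 4.37
tool_pos: [0.548, -0.1285, 0.3181]
tool_rot: [-3.137, -0.0, 1.594]
contact_force: [0.5, -0.1, -0.9]
opening: 0.0122
grip_force: 15.0
```

step_arm:
  commands:
    - [0,0,3,0,0,0,-0.02]
    - [0,-0.1,6,0,0,0,-0.05]
    - [0,-0.2,9,0,0,0,-0.07]
    - [0,-0.3,12,0,0,0,-0.1]
    - [0,-0.4,15.3,0,0,0,-0.125]

```text
time: 4.78
tool_pos: [0.544, 0.0245, 0.3183]
tool_rot: [-3.137, 0.002, 1.469]
contact_force: [0.8, -0.9, -0.3]
opening: 0.0117
grip_force: 15.0
```

step_arm:
  commands:
    - [0,0,3.3,0,0,0,-0.03]
    - [0,-0.1,6.6,0,0,0,-0.05]
    - [0,-0.2,9.9,0,0,0,-0.07]
    - [0,-0.3,13,0,0,0,-0.1]
    - [0,-0.5,15.3,0,0,0,-0.126]

```text
time: 5.2
tool_pos: [0.5389, 0.1788, 0.3181]
tool_rot: [-3.137, 0.003, 1.345]
contact_force: [0.1, 0.6, 0.2]
opening: 0.0121
grip_force: 15.0
```

step_arm:
  commands:
    - [0,0,0,0,0,0,0]
    - [0,0,0,0,0,0,0]
    - [0,0,0,0,0,0,0]

```text
time: 5.45
tool_pos: [0.5396, 0.1759, 0.3187]
tool_rot: [-3.139, 0.002, 1.346]
contact_force: [0.5, -0.7, -0.5]
opening: 0.0121
grip_force: 15.0
```

```bash
python3 - <<'E'
from h import *
o=observe(); tp=o["tool_pos"]; print(tp,o["tool_rot"])
t=np.ascontiguousarray(read_camera("top")[:,:,::-1]);s=np.ascontiguousarray(read_camera("side")[:,:,::-1])
Rw=R.from_euler('z',-.227).as_matrix()
P=KP@Rw.T+tp-[0,0,.015]
P=np.vstack([P,[-.0,0,0]+tp-[0,0,.015]])
def crop(im,m,x,y,w,h):
    o=cv2.resize(im[y:y+h,x:x+w],None,fx=4,fy=4,interpolation=cv2.INTER_CUBIC)
    for p in proj(m,P): cv2.circle(o,tuple(int(v) for v in (p-[x,y])*4+2),3,(255,0,255),1)
    return o
cv2.imwrite("pics/h1.png",np.hstack([crop(t,T,190,70,100,140),crop(s,S,220,110,95,140)]))
E
```

```text
[0.53959701 0.17586932 0.31867439] [-3.13940915e+00  2.26291622e-03  1.34554358e+00]
```

View pics/h1.png

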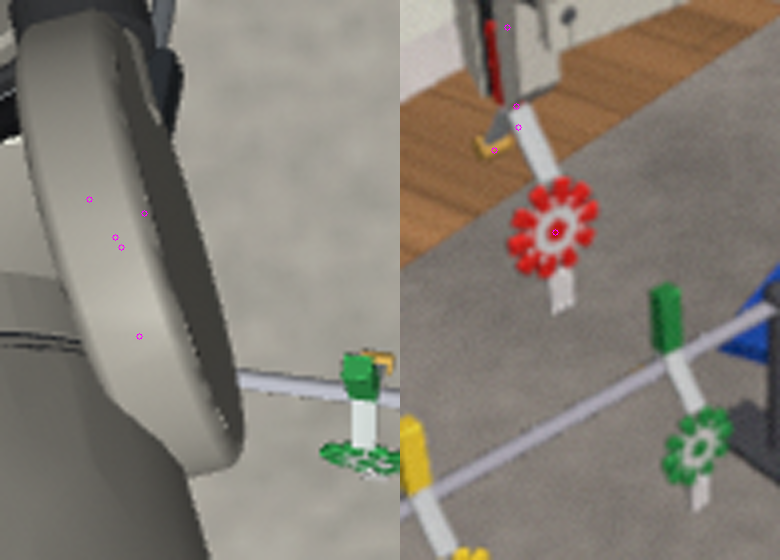

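The side view shows red gripped upright, with the projected model on the disc (555,232), hook and brass rod, and green and the rail clear below. Lowering now.

step_arm:
  commands:
    - [0,0,0,-2.5,0,0,0]
    - [0,0,0,-5,0,0,0]
    - [0,0,0,-7.5,0,0,0]
    - [0,0,0,-10,0,0,0]
    - [0,0,0,-12,0,0,0]

```text
time: 5.97
tool_pos: [0.5394, 0.1748, 0.1979]
tool_rot: [-3.14, 0.001, 1.343]
contact_force: [0.3, 0.9, -0.7]
opening: 0.0124
grip_force: 15.0
```

step_arm:
  commands:
    - [0,0,0,-1.2,0,0,0]
    - [0,0,0,-2.4,0,0,0]
    - [0,0,0,-3.4,0,0,0]
    - [0,0,0,-4.4,0,0,0]
    - [0,0,0,-4.4,0,0,0]

```text
time: 6.38
tool_pos: [0.539, 0.1754, 0.1538]
tool_rot: [-3.139, 0.002, 1.344]
contact_force: [-1.2, -0.5, 0.4]
opening: 0.0121
grip_force: 15.0
```

Now slowly to the seat, watching the force.

step_arm:
  commands:
    - [0,0,0,-0.4,0,0,0]
    - [0,0,0,-0.8,0,0,0]
    - [0,0,0,-1.1,0,0,0]
    - [0,0,0,-1.4,0,0,0]
    - [0,0,0,-1.4,0,0,0]

```text
time: 6.8
tool_pos: [0.5396, 0.1763, 0.1413]
tool_rot: [-3.141, 0.0, 1.345]
contact_force: [-0.2, -0.8, -0.7]
opening: 0.0118
grip_force: 15.0
```

step_arm:
  commands:
    - [0,0,0,-0.1,0,0,0]
    - [0,0,0,-0.2,0,0,0]
    - [0,0,0,-0.3,0,0,0]
    - [0,0,0,-0.3,0,0,0]

```text
time: 7.13
tool_pos: [0.5398, 0.1763, 0.1387]
tool_rot: [3.142, 0.0, 1.345]
contact_force: [0.2, -1.0, -0.0]
opening: 0.0118
grip_force: 15.0
```

step_arm:
  commands:
    - [0,0,0,-0.1,0,0,0]
    - [0,0,0,-0.2,0,0,0]
    - [0,0,0,-0.3,0,0,0]
    - [0,0,0,-0.3,0,0,0]
    - [0,0,0,-0.3,0,0,0]

```text
time: 7.55
tool_pos: [0.5397, 0.1763, 0.1357]
tool_rot: [-3.141, 0.0, 1.345]
contact_force: [-0.8, -0.0, -0.7]
opening: 0.0121
grip_force: 15.0
```

step_arm:
  commands:
    - [0,0,0,-0.1,0,0,0]
    - [0,0,0,-0.2,0,0,0]
    - [0,0,0,-0.2,0,0,0]
    - [0,0,0,-0.2,0,0,0]

```text
time: 7.88
tool_pos: [0.5394, 0.1766, 0.1347]
tool_rot: [-3.141, -0.0, 1.345]
contact_force: [-5.6, 0.7, 7.5]
opening: 0.0118
grip_force: 15.0
```

```bash
python3 - <<'E'
from h import *
o=observe(); print(o["tool_pos"],o["contact_force"],o["torque"])
s=read_camera("side")[:,:,::-1]; cv2.imwrite("pics/s2.png",cv2.resize(s[165:285,180:330],(750,600),interpolation=cv2.INTER_CUBIC))
E
```

```text
[0.53937063 0.17656087 0.13472506] [-5.62669325  0.72845579  7.4678031 ] [0.05424933 0.83192264 0.03482381]
```

View pics/s2.png

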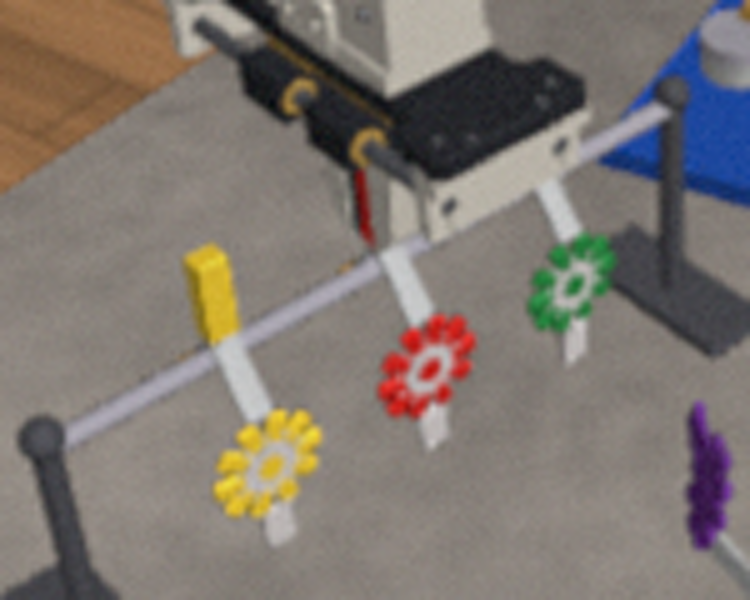

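The side view shows red hooked on the rail between yellow (270,465) and green (575,285), seated with a light side load. I'll relieve the load by 1 mm, release, and retreat straight up.

step_arm:
  commands:
    - [0,-0.1,0,0.1,0,0,0]
    - [0,-0.1,0,0.1,0,0,0]
    - [0,-0.1,0,0.1,0,0,0]
  grip_force: 6

```text
time: 8.18
tool_pos: [0.5389, 0.1763, 0.1347]
tool_rot: [3.141, 0.0, 1.345]
contact_force: [0.3, 0.2, -0.9]
opening: 0.012
grip_force: 6.0
```

step_arm:
  commands:
    - [0.25,0,0,0,0,0,0]
    - [0.35,0,0,0,0,0,0]
    - [0.5,0,0,0,0,0,0]
    - [0.5,0,0,0,0,0,0]
    - [0.5,0,0,0,0,0,0]

```text
time: 8.6
tool_pos: [0.5389, 0.1763, 0.1347]
tool_rot: [3.142, 0.0, 1.345]
contact_force: [-1.1, 0.2, -0.6]
opening: 0.0404
grip_force: 0.0
```

step_arm:
  commands:
    - [0.5,0,0,0,0,0,0]
    - [0.5,0,0,0,0,0,0]
    - [0.5,0,0,0,0,0,0]

```text
time: 8.85
tool_pos: [0.5388, 0.1763, 0.1347]
tool_rot: [3.142, 0.0, 1.345]
contact_force: [0.2, -0.8, 0.2]
opening: 0.0459
grip_force: 0.0
```

step_arm:
  commands:
    - [0.5,0,0,1,0,0,0]
    - [0.5,0,0,2.5,0,0,0]
    - [0.5,0,0,4,0,0,0]
    - [0.5,0,0,6,0,0,0]
    - [0.5,0,0,8,0,0,0]

```text
time: 9.27
tool_pos: [0.5387, 0.1763, 0.2162]
tool_rot: [3.142, 0.0, 1.345]
contact_force: [-0.0, -0.3, 0.9]
opening: 0.046
grip_force: 0.0
```

step_arm:
  commands:
    - [0.5,0,0,3,0,0,0]
    - [0.5,0,0,6,0,0,0]
    - [0.5,0,0,9,0,0,0]
    - [0.5,0,0,12,0,0,0]
    - [0.5,0,0,12,0,0,0]

```text
time: 9.68
tool_pos: [0.5405, 0.1767, 0.3423]
tool_rot: [3.13, -0.005, 1.345]
contact_force: [-0.3, -0.2, 0.6]
opening: 0.0458
grip_force: 0.0
```

step_arm:
  commands:
    - [0.5,0,-4,0,0,0,0]
    - [0.5,0,-8,0,0,0,0]
    - [0.5,0,-12,0,0,0,0]
    - [0.5,0,-16,0,0,0,0]
    - [0.5,0,-20,0,0,0,0]

```text
time: 10.1
tool_pos: [0.5383, -0.0253, 0.3353]
tool_rot: [3.141, -0.0, 1.345]
contact_force: [1.2, 0.2, 0.9]
opening: 0.0461
grip_force: 0.0
```

step_arm:
  commands:
    - [0.5,0,-4,0,0,0,0]
    - [0.5,0,-8,0,0,0,0]
    - [0.5,0,-12,0,0,0,0]
    - [0.5,0,-12,0,0,0,0]
    - [0.5,0,-12,0,0,0,0]

```text
time: 10.52
tool_pos: [0.5384, -0.1456, 0.3346]
tool_rot: [-3.141, -0.0, 1.341]
contact_force: [-0.2, 0.6, 0.2]
opening: 0.0461
grip_force: 0.0
```

```bash
python3 - <<'E'
from h import *
s=read_camera("side")[:,:,::-1];t=read_camera("top")[:,:,::-1]
cv2.imwrite("pics/f.png",np.vstack([cv2.resize(s[165:265,180:340],(640,400),interpolation=cv2.INTER_CUBIC)[:,:],cv2.resize(t[140:190,150:310],(640,200),interpolation=cv2.INTER_CUBIC)]))
E
```

```text
(no output)
```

View pics/f.png

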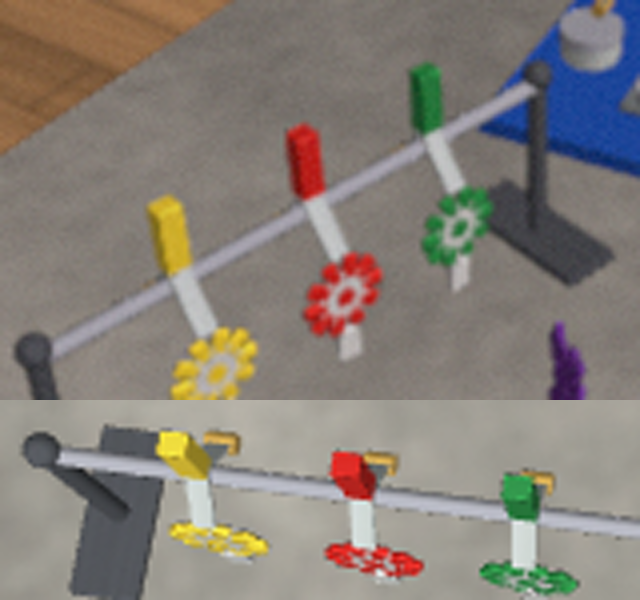

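Both views show red hanging free and square to the rail (side: disc at (343,295)), midway between yellow and green, which haven't moved.

```bash
python3 -c "
from cell import *
print(hand_in())"
```

```text
the job is handed in; nothing more can be done
None
```

The red wheel hangs by its hook on the rail, square to it and midway between yellow and green; in the last pictures neither neighbour had moved, and the job was handed in at about 10.6 s, with no verdict returned.

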